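# Weigh the moisture dish boxed in behind the sample containers

## Robot

A 6-joint arm with a two-finger parallel gripper is mounted at the origin on the work surface. World frame = base frame: x ahead of the robot, y to its left, z up, the work surface at z = 0. Lengths are in m, angles in rad, forces in N, time in s.
With the tool pointing down it reaches from about 0.3 to 0.875 m from the base axis. Payload 6.4 kg.
Tool frame: the origin (TCP) lies at the very end of the fingers, on their centre line; the grasp point (between the pads) lies 19 mm behind it; z points along the fingers, y is the line along which they close (so a half turn about z gives the same grasp; the last joint's range is limited). The gripper opens to 85 mm and grips with 20 to 120 N. Pads are 22 mm wide; open, the fingers measure 114 mm over their backs; the gripper's body (76 mm by 85 mm) begins 54 mm behind the grasp point. The pads swing forward as they close: fully open they stand 13 mm farther back than shut.
Start: joints at [-1.309, 0.181, 1.607, -0, 1.354, -0.206], TCP at [0.259, -0.513, 0.231] pointing down, gripper open.
Joint ranges: [-2.99, 2.99], [-0.89, 2.07], [0.3, 2.58], [-1.14, 4.28], [0, 2.63], [-3.12, 3.12]. Speed limits (rad/s): [2.57, 2.57, 3.01, 3.14, 3.14, 3.14].

## Interface

Orientations are given as a unit quaternion [w, x, y, z].
In Python, from bench import ctrl gives the robot as it stands.
- The arm moves only by the tool jog_arm, never from a script. Its argument "series" is a list that holds one entry, the list of rows, each a list of 7 numbers: the shift along the tool's x, y, z in mm, then the turn, a rotation vector about the tool's x, y, z in rad, then the finger opening in mm, from 0 to 85.4. In form: [[[tx, ty, tz, rx, ry, rz, gripper], ...]]. A call has exactly 10 rows; each row shifts and turns the commanded pose from where the row before left it, along the tool's axes as they then stand; what a row does not reach is not made up. A row lasts 1/10 s, in which the tool goes at most 50 mm and 8.59 degrees, less where a joint would pass 70% of its speed; a pose out of reach is approached as far as the arm can. A call with a gripper value outside its range is refused whole. The fingers move at their own pace and stop on an object; the grip force is fixed at half the most. Time passes only in rows, so rows that do not move let the fingers close, or fill a call up. It gives the time, the measured TCP pose, the force, the opening and the grip force at its end, in the units of the state.
- ctrl.get_obs(): the state, without advancing time (a new reading comes with each control period).
- ctrl.camera(name): name is "scene" or "top" or "wrist"; returns a dict with "frame" (420x560x3 uint8, blue, green, red), "z_map" (420x560 float32, m along the optical axis (not along the pixel's ray), 0 where there is no reading), "fx", "fy", "cx", "cy" (pixels), "xyz" and "rotation" of the camera in the world. Camera axes: x right, y down, z forward; pixel columns grow to the right and rows downward; lengths in m; the calibration is good to about 2 mm. A picture is of the moment at which its call begins.
- ctrl.hand_in(): hands the job in; it is judged then, once.
The state is a dict: "time_s": time; "q": joint angles; "dq": joint speeds; "joint_efforts": joint torques, N m; "eef_pos": TCP position; "eef_rot": TCP orientation; "wrist_force": force on the tool from outside, world axes, zero at the start; "torque": the same for the moment, N m; "opening": opening from 0.0 (shut) to 1.0 (fully open); "grasp_force": force on a finger pad.
Only numpy, scipy, OpenCV 4.12 (cv2) and the standard library are available. Lean on these libraries where they do the work, as an engineer would, in place of code of your own. Each camera call takes 0.05 s, during which the arm holds its last target. There are 200 camera calls.

## Task

Lift the three tall containers (round bottle, square bottle, metal canister) out of the wooden sample tray and stand all three on the black mat, then take the low aluminium dish that they hemmed in and set it in the middle of the balance pan. Only then put each tall container back upright in the tray at the spot where it stood before. Do not tip any of these over, and leave the small vial and the little carton in the tray where they are.

Things in the scene. Friction and masses are not known exactly. Their poses are not given: they have to be found in the camera images.
- dish: low lidded aluminium moisture dish, round, 51 mm across (lid; 49 mm below), 35 mm tall; it stands in the far half of the tray with tall containers close on its left, right and near side, so no gripper fits round it before they are cleared. Origin: centre of its underside, z up
- round_bottle: tall round white plastic bottle: body 54 mm across and 78 mm high, sloping shoulder up to 91 mm, then a straight grey screw cap 36 mm across from 91 to 124 mm (the top). About 0.2 kg, cap fixed on. Origin: centre of its underside, z up
- square_bottle: tall square white plastic bottle: body 50 x 50 mm and 80 mm high, short neck, then a straight round grey screw cap 34 mm across from 88 to 120 mm (the top). About 0.2 kg, cap fixed on. Origin: centre of its underside, z up, x and y square to its sides
- canister: tall plain metal canister, straight cylinder 48 mm across, with a lid 50 mm across from 96 mm to its top at 116 mm. About 0.2 kg, lid fixed on. Origin: centre of its underside, z up
- tray: fixed brown fibreboard tray, 220 mm (its x, roughly away from the robot) x 240 mm (y), walls 8 mm thick, 25 mm high; floor 6 mm thick, on which all stands. The tall containers stand on the dish's near side (tray -x), left (+y) and right (-y), which is where varies, their centres about 62 mm from the dish's. Origin: centre of its underside
- mat: fixed flat black rubber mat lying on the table to one side of the tray, 240 mm (its x) x 180 mm (its y), 4 mm thick: the side area. Origin: centre of its underside, z up
- balance: fixed white laboratory balance on the other side of the tray. Round steel pan 110 mm across, its top 70 mm above the table; housing 170 mm wide (y), 55 mm high, reaching 125 mm to the front (-x, display) and 85 mm to the back. Origin: directly below the pan's centre at table height, z up
- vial: bystander: small amber vial with white cap, 26 mm across, 46 mm tall, in the near half of the tray towards its left corner. Origin: centre of its underside
- carton: bystander: small cardboard carton 34 x 50 x 30 mm high, in the near half of the tray towards its right corner. Origin: centre of its underside
There are look-alikes about, which are no part of the job. Leave any purple look-alike of the canister alone.

How it is judged:
By the outcome, as a careful person would: the job done as asked, in the order asked, and still so for the second after the job is handed in, with the robot touching nothing.
It also fails if it takes over 147 s, if anything falls off the work surface, if the arm or the gripper's body presses on something with over 40 N, if the wrist force passes 120 N, or if a joint passes its speed limit or range.

## Working session

There is one attempt and no reset: what is moved stays moved. The work goes in short steps, Python scripts to look and compute and a tool call to move; the robot and the scene stay as the last step left them, time stands still between calls to the robot, and variables do not carry over. Pictures are saved under pics/ and viewed, at most 14 in all, crops included, and the job is handed in when it is done.

Besides the shell and the picture viewer there is one more tool, called by a JSON object that holds its "op" and its "data", one argument or row to a line. jog_arm: Moves the arm, as the interface text tells. Its arguments: {"type":"object","properties":{"series":{"type":"array"}},"required":["series"]}

```bash
ls; mkdir -p pics
python3 - <<'E'
from bench import ctrl
import cv2,pickle
o=ctrl.get_obs();print({k:o[k] for k in('time_s','eef_pos','eef_rot','wrist_force','opening')})
for n in('scene','top'):
    c=ctrl.camera(n);cv2.imwrite(f'pics/{n}0.png',c['frame']);pickle.dump(c,open(f'{n}0.pkl','wb'));print(n,c['xyz'],c['rotation'],c['fx'],c['cx'],c['cy'])
E
```

```text
pics
{'time_s': 0.0, 'eef_pos': array([ 0.25914526, -0.51264359,  0.23037724]), 'eef_rot': array([-9.00266988e-04,  9.72766857e-01,  2.31784016e-01, -2.59080949e-05]), 'wrist_force': array([ 0.61485223, -0.76674022,  0.53629861]), 'opening': 0.999539829416069}
scene [1.13412111 0.14295473 0.95607466] [-0.17778346  0.59198192  0.75567162 -0.21658914] 529.2612392107535 282.9189532786308 211.99487623993116
top [ 4.73825447e-01 -1.37616946e-05  1.07573029e+00] [-0.04260599  0.71320098 -0.69874421  0.03585561] 495.01673857085336 283.3788208041875 213.24608632187403
```

View pics/top0.png

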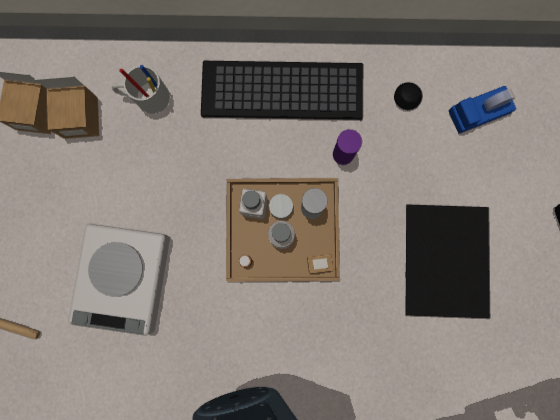

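View pics/scene0.png

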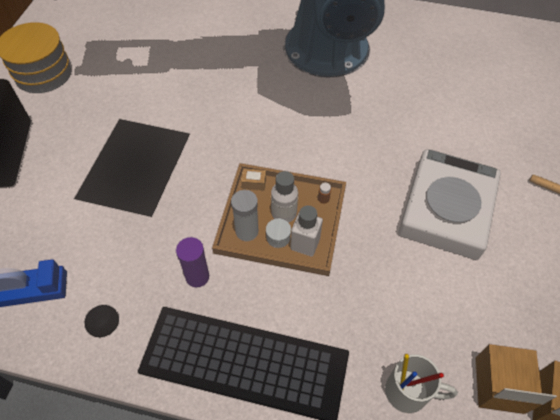

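The top view shows the tray at about (283,230), with the square bottle left (251,200), the canister right (315,203), the round bottle near (281,234) and the dish at (281,206). The vial is at (245,261), the carton at (320,264), the mat at (447,261) and the pan at (116,269). The purple look-alike is at (347,147). The scene view agrees. Next I turn both depth maps into world points.

```bash
cat > h.py <<'E'
import numpy as np,cv2,pickle
from scipy.spatial.transform import Rotation as R
def cloud(c):
    z=c['z_map'];v,u=np.indices(z.shape)
    P=np.stack([(u-c['cx'])/c['fx']*z,(v-c['cy'])/c['fy']*z,z],-1)
    q=c['rotation'];W=P@R.from_quat([q[1],q[2],q[3],q[0]]).as_matrix().T+c['xyz']
    W[z==0]=np.nan;return W
def disc(W,xy,r,zlo,zhi):
    """points near xy in a height slice: count, median z, enclosing circle"""
    P=W[(np.hypot(W[...,0]-xy[0],W[...,1]-xy[1])<r)&(W[...,2]>zlo)&(W[...,2]<zhi)]
    if len(P)<8:return len(P),
    c,rad=cv2.minEnclosingCircle((P[:,:2]*1000).astype(np.float32))
    return len(P),round(float(np.median(P[:,2])*1000,),1),np.round(c,1),round(rad,1),np.round(P[:,:2].mean(0)*1000,1)
E
python3 - <<'E'
from h import *
T=pickle.load(open('top0.pkl','rb'));S=pickle.load(open('scene0.pkl','rb'))
WT,WS=cloud(T),cloud(S)
for n,(u,v) in dict(sq=(251,200),can=(315,203),rnd=(281,234),dish=(281,206),vial=(245,261),carton=(320,264),pan=(116,269),mat=(447,261),floor=(283,265),table=(360,300)).items(): print('T',n,np.round(WT[v,u]*1000,1))
for n,(u,v) in dict(sq=(308,214),can=(244,201),rnd=(286,180),dish=(278,227),vial=(325,188),carton=(254,177),pan=(455,198),mat=(135,170),floor=(270,255),table=(380,200)).items(): print('S',n,np.round(WS[v,u]*1000,1))
for n,(u,v),r,zl,zh in [('sq',(251,200),.035,.12,.135),('can',(315,203),.04,.116,.13),('rnd',(281,234),.035,.124,.138),('dish',(281,206),.027,.036,.046),('vial',(245,261),.02,.045,.06),('pan',(116,269),.07,.066,.075)]:
    for k,W in(('T',WT),('S',WS)): print(n,k,disc(W,WT[v,u,:2],r,zl,zh))
# dark mat & tray outlines in top
g=T['frame'].max(-1)
for n,m in (('mat',(g<40)&(WT[...,2]<.02)&(WT[...,0]<.52)&(WT[...,1]<-.2)&(WT[...,1]>-.5)&(WT[...,0]>.25)),('tray',(WT[...,2]>.018)&(WT[...,2]<.03)&(abs(WT[...,1])<.16)&(WT[...,0]>.25)&(WT[...,0]<.58)),('bal',(WT[...,2]>.045)&(WT[...,2]<.06)&(WT[...,1]>.2)&(WT[...,0]<.5))):
    P=(WT[m][:,:2]*1000).astype(np.float32);print(n,len(P),cv2.minAreaRect(P),P.min(0),P.max(0))
E
```

```text
T sq [604.   73.3 127.3]
T can [601.1 -50.7 123.8]
T rnd [538.9  13.8 132.6]
T dish [604.1  16.4  42.5]
T vial [487.3  88.1  50.8]
T carton [484.5 -67.4  38.4]
T pan [465.5 346.1  73.3]
T mat [ 496.9 -341.2    7.6]
T floor [481.    9.9  11. ]
T table [ 410.1 -156.2    1.8]
S sq [611.8  74.4 128.9]
S can [611.1 -49.  126.1]
S rnd [548.7  17.3 132.4]
S dish [604.   15.6  45.6]
S vial [493.5  89.   54.5]
S carton [489.9 -65.8  36.7]
S pan [462.8 351.5  67.9]
S mat [ 515.2 -335.     6.9]
S floor [658.1  12.7  23.8]
S table [459.2 208.2   3.4]
sq T (236, 126.8, array([606.5,  74.3]), 17.0, array([606.1,  74.3]))
sq S (249, 127.6, array([606.8,  72.3]), 17.8, array([609. ,  72.6]))
can T (511, 122.8, array([606. , -49.4]), 24.9, array([605.8, -49.2]))
can S (496, 123.6, array([607.1, -51.3]), 25.9, array([609.1, -50.8]))
rnd T (272, 130.9, array([542.7,  14.5]), 17.8, array([542.6,  14.8]))
rnd S (250, 131.3, array([543.5,  11.8]), 19.1, array([545.2,  12.9]))
dish T (441, 41.9, array([605.2,  17.4]), 25.4, array([604.8,  17.3]))
dish S (436, 42.5, array([605.7,  15. ]), 25.9, array([606.5,  15.7]))
vial T (86, 52.4, array([487.6,  89. ]), 10.6, array([488. ,  88.9]))
vial S (92, 53.5, array([488.2,  87.7]), 12.8, array([490.6,  87.4]))
pan T (2279, 70.7, array([465.8, 349.5]), 55.3, array([465.4, 349. ]))
pan S (1880, 71.8, array([465.5, 346.4]), 56.5, array([467.6, 347. ]))
mat 5454 ((450.08843994140625, -341.94219970703125), (177.691650390625, 140.4701385498047), 89.7254867553711) [ 379.59286 -431.05142] [ 519.98334 -252.8453 ]
tray 936 ((514.2215576171875, 12.014701843261719), (133.84046936035156, 240.92926025390625), 1.1754151582717896) [ 444.92596  -108.778046] [579.929   133.77751]
bal 4322 ((424.8043212890625, 353.5823974609375), (169.80079650878906, 169.02647399902344), 83.59903717041016) [332.8406 260.1532] [499.9899 445.9186]
```

Both views agree to 2–3 mm, and the heights match the text plus the 6 mm floor. I will use these centres:

| Item | x (mm) | y (mm) |
|---|---|---|
| Canister | 606.5 | −50.3 |
| Round bottle | 543 | 13.2 |
| Square bottle | 606.5 | 73.3 |
| Dish | 605.4 | 16.2 |
| Pan | 465.7 | 348 |
| Mat | 377..617 | −431..−253 |

The first move turns the tool to yaw 0, so tool x is world x, tool y is −y and tool z is −z. Then it heads for the tray.

{"op": "jog_arm", "data": {
  "series": [
    [[0,0,0,0,0,0.117,85],[0,0,0,0,0,0.117,85],[0,0,0,0,0,0.117,85],[0,0,0,0,0,0.117,85],[30,-38,0,0,0,0,85],[30,-38,0,0,0,0,85],[30,-38,0,0,0,0,85],[30,-38,0,0,0,0,85],[30,-38,0,0,0,0,85],[30,-38,0,0,0,0,85]]
  ]
}}

```text
time_s: 1.1
eef_pos: [0.44, -0.2834, 0.231]
eef_rot: [-0.0, 1.0, -0.0, -0.0]
wrist_force: [-0.4, -0.1, -0.7]
opening: 0.996
grasp_force: 0.0
```

{"op": "jog_arm", "data": {
  "series": [
    [[27,-38,0,0,0,0,85],[27,-38,0,0,0,0,85],[27,-38,0,0,0,0,85],[27,-38,0,0,0,0,85],[27,-38,0,0,0,0,85],[20,-28,0,0,0,0,85],[11.5,-15,0,0,0,0,85],[0,0,0,0,0,0,85],[0,0,0,0,0,0,85],[0,0,0,0,0,0,85]]
  ]
}}

```text
time_s: 2.1
eef_pos: [0.6052, -0.0537, 0.2311]
eef_rot: [0.0, 1.0, -0.001, -0.0]
wrist_force: [-0.1, 0.5, -0.1]
opening: 0.993
grasp_force: 0.0
```

Run:
```python
from bench import ctrl
from h import *
print(ctrl.get_obs()['eef_pos'])
c=ctrl.camera('wrist');cv2.imwrite('pics/w1.png',c['frame']);pickle.dump(c,open('w1.pkl','wb'));W=cloud(c);print(c['xyz'])
for n,xy,r,zl,zh in [('sq',(.6065,.0733),.035,.115,.14),('can',(.6065,-.0503),.04,.11,.135),('rnd',(.543,.0132),.035,.12,.14),('dish',(.6054,.0162),.027,.034,.05),('vial',(.4885,.0885),.02,.045,.06)]:
    print(n,disc(W,xy,r,zl,zh))
```

```text
[ 0.60519994 -0.05367759  0.23108092]
[ 0.68249759 -0.0527335   0.37247063]
sq (1402, 124.7, array([606.6,  74.9]), 17.4, array([608. ,  73.2]))
can (2652, 120.9, array([606.5, -48.8]), 24.9, array([608. , -48.9]))
rnd (1191, 128.7, array([543. ,  14.9]), 18.2, array([545.2,  12.9]))
dish (1649, 39.9, array([605.4,  17.8]), 25.4, array([606.1,  17.5]))
vial (31, 49.0, array([495.4,  92.5]), 7.4, array([497. ,  92.4]))
```

View pics/w1.png

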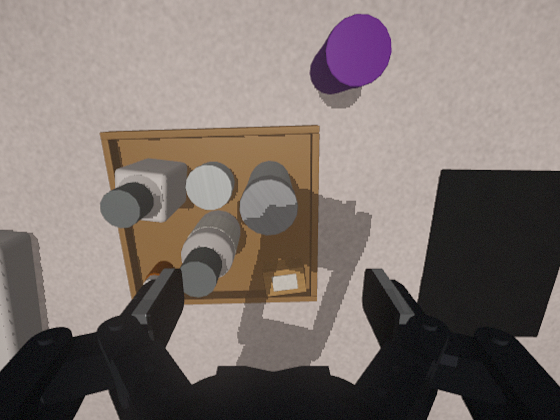

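The wrist view agrees with the others to within 2 mm: canister at px (268,205), dish (212,187), square-bottle cap (127,204), round-bottle cap (202,271). I now descend on the canister lid (TCP z 93) and close.

{"op": "jog_arm", "data": {
  "series": [
    [[1.3,-3.9,20,0,0,0,85],[0,0,40,0,0,0,85],[0,0,40,0,0,0,85],[0,0,28,0,0,0,85],[0,0,10,0,0,0,85],[0,0,0,0,0,0,85],[0,0,0,0,0,0,40],[0,0,0,0,0,0,40],[0,0,0,0,0,0,40],[0,0,0,0,0,0,40]]
  ]
}}

```text
time_s: 3.15
eef_pos: [0.6089, -0.049, 0.0958]
eef_rot: [0.001, 1.0, -0.0, 0.002]
wrist_force: [-1.0, -1.2, 6.3]
opening: 0.563
grasp_force: 62.4
```

{"op": "jog_arm", "data": {
  "series": [
    [[0,0,-20,0,0,0,40],[0,0,-35,0,0,0,40],[-12,18,-10,0,0,0,40],[-24,36,0,0,0,0,40],[-26,40,0,0,0,0,40],[-26,40,0,0,0,0,40],[-26,40,0,0,0,0,40],[-26,40,0,0,0,0,40],[-26,40,0,0,0,0,40],[-18,26,0,0,0,0,40]]
  ]
}}

```text
time_s: 4.15
eef_pos: [0.4215, -0.3308, 0.159]
eef_rot: [0.001, 1.0, -0.001, 0.0]
wrist_force: [0.5, -1.5, -0.8]
opening: 0.559
grasp_force: 62.6
```

{"op": "jog_arm", "data": {
  "series": [
    [[-5,8,0,0,0,0,40],[-2,2,15,0,0,0,40],[0,0,25,0,0,0,40],[0,0,15,0,0,0,40],[0,0,6,0,0,0,40],[0,0,2,0,0,0,40],[0,0,1,0,0,0,40],[0,0,0,0,0,0,40],[0,0,0,0,0,0,40],[0,0,0,0,0,0,40]]
  ]
}}

```text
time_s: 5.15
eef_pos: [0.4164, -0.3387, 0.0949]
eef_rot: [0.0, 1.0, -0.0, 0.0]
wrist_force: [-0.3, -0.6, -2.4]
opening: 0.563
grasp_force: 62.6
```

{"op": "jog_arm", "data": {
  "series": [
    [[0,0,1,0,0,0,40],[0,0,0,0,0,0,40],[0,0,0,0,0,0,60],[0,0,0,0,0,0,85],[0,0,0,0,0,0,85],[0,0,0,0,0,0,85],[0,0,-20,0,0,0,85],[0,0,-40,0,0,0,85],[0,0,-20,0,0,0,85],[0,0,0,0,0,0,85]]
  ]
}}

```text
time_s: 6.15
eef_pos: [0.4177, -0.3403, 0.177]
eef_rot: [0.003, 1.0, -0.0, 0.002]
wrist_force: [-0.4, -0.6, 0.2]
opening: 0.994
grasp_force: 0.0
```

{"op": "jog_arm", "data": {
  "series": [
    [[6,-20,0,0,0,0,85],[14,-40,0,0,0,0,85],[16,-45,0,0,0,0,85],[16,-45,0,0,0,0,85],[16,-45,0,0,0,0,85],[16,-45,0,0,0,0,85],[16,-45,0,0,0,0,85],[14,-40,0,0,0,0,85],[12,-29,0,0,0,0,85],[0,0,0,0,0,0,85]]
  ]
}}

```text
time_s: 7.15
eef_pos: [0.5422, 0.0192, 0.172]
eef_rot: [-0.001, 1.0, 0.002, -0.001]
wrist_force: [-0.6, -1.0, -0.4]
opening: 0.997
grasp_force: 0.0
```

Run:
```python
from bench import ctrl
from h import *
print(ctrl.get_obs()['eef_pos'])
c=ctrl.camera('top');cv2.imwrite('pics/t2.png',c['frame']);W=cloud(c)
print('can',disc(W,(.4165,-.339),.04,.11,.135))
```

```text
[0.542225   0.01922079 0.17198217]
can (582, 120.3, array([ 413.4, -338.7]), 25.6, array([ 414.1, -337.5]))
```

{"op": "jog_arm", "data": {
  "series": [
    [[0,0,15,0,0,0,85],[0,0,10,0,0,0,85],[0,0,0,0,0,0,85],[0,0,0,0,0,0,85],[0,0,0,0,0,0,85],[0,0,0,0,0,0,85],[0,0,0,0,0,0,85],[0,0,0,0,0,0,85],[0,0,0,0,0,0,85],[0,0,0,0,0,0,85]]
  ]
}}

```text
time_s: 8.2
eef_pos: [0.5422, 0.0157, 0.1484]
eef_rot: [0.0, 1.0, -0.0, 0.0]
wrist_force: [0.7, -0.2, -0.1]
opening: 0.996
grasp_force: 0.0
```

{"op": "jog_arm", "data": {
  "series": [
    [[0.8,2,20,0,0,0,85],[0,0,20,0,0,0,85],[0,0,11,0,0,0,85],[0,0,0,0,0,0,85],[0,0,0,0,0,0,85],[0,0,0,0,0,0,28],[0,0,0,0,0,0,28],[0,0,0,0,0,0,28],[0,0,0,0,0,0,28],[0,0,0,0,0,0,28]]
  ]
}}

```text
time_s: 9.2
eef_pos: [0.5436, 0.0136, 0.0981]
eef_rot: [0.0, 1.0, -0.0, 0.001]
wrist_force: [-0.1, 1.7, 4.2]
opening: 0.394
grasp_force: 59.5
```

{"op": "jog_arm", "data": {
  "series": [
    [[0,0,-20,0,0,0,28],[0,0,-40,0,0,0,28],[-3,22,-5,0,0,0,28],[-6,45,0,0,0,0,28],[-6,48,0,0,0,0,28],[-6,48,0,0,0,0,28],[-6,48,0,0,0,0,28],[-6,48,0,0,0,0,28],[-6,45,0,0,0,0,28],[-6,30,0,0,0,0,28]]
  ]
}}

```text
time_s: 10.2
eef_pos: [0.4968, -0.3234, 0.1618]
eef_rot: [0.0, 1.0, -0.001, -0.0]
wrist_force: [1.0, 0.2, -1.7]
opening: 0.395
grasp_force: 60.0
```

{"op": "jog_arm", "data": {
  "series": [
    [[-3,15,0,0,0,0,28],[0,4.5,0,0,0,0,28],[0,0,10,0,0,0,28],[0,0,25,0,0,0,28],[0,0,20,0,0,0,28],[0,0,8,0,0,0,28],[0,0,2,0,0,0,28],[0,0,0,0,0,0,28],[0,0,0,0,0,0,28],[0,0,0,0,0,0,28]]
  ]
}}

```text
time_s: 11.2
eef_pos: [0.4953, -0.3399, 0.0979]
eef_rot: [0.0, 1.0, 0.0, 0.0]
wrist_force: [-0.8, -0.2, -2.4]
opening: 0.391
grasp_force: 60.1
```

{"op": "jog_arm", "data": {
  "series": [
    [[0,0,1,0,0,0,28],[0,0,1,0,0,0,28],[0,0,0,0,0,0,28],[0,0,0,0,0,0,45],[0,0,0,0,0,0,85],[0,0,0,0,0,0,85],[0,0,0,0,0,0,85],[0,0,-20,0,0,0,85],[0,0,-40,0,0,0,85],[0,0,-20,0,0,0,85]]
  ]
}}

```text
time_s: 12.2
eef_pos: [0.4958, -0.3407, 0.1782]
eef_rot: [0.001, 1.0, -0.0, 0.001]
wrist_force: [0.3, -0.1, 0.7]
opening: 0.992
grasp_force: 0.0
```

{"op": "jog_arm", "data": {
  "series": [
    [[4,-20,0,0,0,0,85],[12,-40,0,0,0,0,85],[13,-47,0,0,0,0,85],[13,-47,0,0,0,0,85],[13,-47,0,0,0,0,85],[13,-47,0,0,0,0,85],[13,-47,0,0,0,0,85],[13,-47,0,0,0,0,85],[12,-40,0,0,0,0,85],[6,-30,0,0,0,0,85]]
  ]
}}

```text
time_s: 13.2
eef_pos: [0.6061, 0.076, 0.1737]
eef_rot: [-0.0, 1.0, 0.001, -0.001]
wrist_force: [1.3, -0.6, -0.0]
opening: 0.992
grasp_force: 0.0
```

{"op": "jog_arm", "data": {
  "series": [
    [[0,-2,15,0,0,0,85],[0,0,15,0,0,0,85],[0,0,0,0,0,0,85],[0,0,0,0,0,0,85],[0,0,0,0,0,0,85],[0,0,0,0,0,0,85],[0,0,0,0,0,0,85],[0,0,0,0,0,0,85],[0,0,0,0,0,0,85],[0,0,0,0,0,0,85]]
  ]
}}

```text
time_s: 14.2
eef_pos: [0.6071, 0.0741, 0.1454]
eef_rot: [0.0, 1.0, -0.0, 0.0]
wrist_force: [-0.2, 0.1, -0.4]
opening: 0.998
grasp_force: 0.0
```

{"op": "jog_arm", "data": {
  "series": [
    [[-0.5,0,20,0,0,0,85],[0,0,20,0,0,0,85],[0,0,10,0,0,0,85],[0,0,0,0,0,0,85],[0,0,0,0,0,0,85],[0,0,0,0,0,0,26],[0,0,0,0,0,0,26],[0,0,0,0,0,0,26],[0,0,0,0,0,0,26],[0,0,0,0,0,0,26]]
  ]
}}

```text
time_s: 15.2
eef_pos: [0.6072, 0.074, 0.0961]
eef_rot: [0.0, 1.0, -0.0, 0.001]
wrist_force: [0.5, -0.4, 2.5]
opening: 0.369
grasp_force: 59.7
```

{"op": "jog_arm", "data": {
  "series": [
    [[0,0,-20,0,0,0,26],[0,0,-40,0,0,0,26],[-2,22,-5,0,0,0,26],[-4,45,0,0,0,0,26],[-4,48,0,0,0,0,26],[-4,48,0,0,0,0,26],[-4,48,0,0,0,0,26],[-4,48,0,0,0,0,26],[-4,48,0,0,0,0,26],[-3,40,0,0,0,0,26]]
  ]
}}

```text
time_s: 16.2
eef_pos: [0.5765, -0.2753, 0.1597]
eef_rot: [-0.0, 1.0, -0.001, -0.0]
wrist_force: [1.3, 0.1, -1.5]
opening: 0.37
grasp_force: 59.7
```

{"op": "jog_arm", "data": {
  "series": [
    [[-1,40,0,0,0,0,26],[-1,20,0,0,0,0,26],[0,7,10,0,0,0,26],[0,0,25,0,0,0,26],[0,0,20,0,0,0,26],[0,0,8,0,0,0,26],[0,0,2,0,0,0,26],[0,0,0,0,0,0,26],[0,0,0,0,0,0,26],[0,0,0,0,0,0,26]]
  ]
}}

```text
time_s: 17.2
eef_pos: [0.5757, -0.3397, 0.0957]
eef_rot: [0.0, 1.0, 0.0, 0.0]
wrist_force: [0.0, 0.5, -1.8]
opening: 0.365
grasp_force: 59.8
```

{"op": "jog_arm", "data": {
  "series": [
    [[0,0,1,0,0,0,26],[0,0,1,0,0,0,26],[0,0,0,0,0,0,26],[0,0,0,0,0,0,45],[0,0,0,0,0,0,85],[0,0,0,0,0,0,85],[0,0,0,0,0,0,85],[0,0,-20,0,0,0,85],[0,0,-40,0,0,0,85],[0,0,-20,0,0,0,85]]
  ]
}}

```text
time_s: 18.2
eef_pos: [0.5764, -0.3408, 0.1764]
eef_rot: [0.001, 1.0, -0.0, 0.001]
wrist_force: [1.2, -0.3, 1.4]
opening: 0.995
grasp_force: 0.0
```

{"op": "jog_arm", "data": {
  "series": [
    [[1,-20,0,0,0,0,85],[3,-40,0,0,0,0,85],[4,-45,0,0,0,0,85],[4,-45,0,0,0,0,85],[4,-45,0,0,0,0,85],[4,-45,0,0,0,0,85],[4,-45,0,0,0,0,85],[4,-45,0,0,0,0,85],[2,-26,0,0,0,0,85],[0,0,0,0,0,0,85]]
  ]
}}

```text
time_s: 19.2
eef_pos: [0.6041, 0.0209, 0.1718]
eef_rot: [-0.001, 1.0, 0.002, -0.001]
wrist_force: [-1.4, -0.6, 0.3]
opening: 0.995
grasp_force: 0.0
```

Run:
```python
from bench import ctrl
from h import *
print(ctrl.get_obs()['eef_pos'])
c=ctrl.camera('scene');cv2.imwrite('pics/s3.png',c['frame']);W=cloud(c)
c=ctrl.camera('wrist');cv2.imwrite('pics/w3.png',c['frame']);V=cloud(c)
t=ctrl.camera('top');T=cloud(t)
for n,K in(('S',W),('W',V),('T',T)):
  print(n,'dish',disc(K,(.6054,.0168),.03,.034,.05))
for n,K in(('S',W),('T',T)):
  print(n,'can',disc(K,(.414,-.339),.035,.11,.135),'rnd',disc(K,(.495,-.34),.03,.117,.135),'sq',disc(K,(.576,-.34),.03,.115,.135))
```

```text
[0.60409295 0.02094813 0.1718239 ]
S dish (474, 42.5, array([605.7,  14.8]), 26.7, array([607.5,  15.5]))
W dish (2338, 39.9, array([605.3,  18.2]), 25.6, array([606.4,  18. ]))
T dish (195, 41.6, array([603.1,  17.3]), 24.6, array([592.6,  15.8]))
S can (393, 121.3, array([ 416.2, -341.7]), 27.6, array([ 418.4, -338.8])) rnd (253, 128.8, array([ 496. , -341.9]), 19.6, array([ 498.7, -339.1])) sq (236, 125.1, array([ 576.1, -340.1]), 18.5, array([ 578.7, -339.5]))
T can (587, 120.4, array([ 413.6, -338.7]), 25.4, array([ 414.1, -337.4])) rnd (310, 128.5, array([ 494.6, -338.6]), 18.3, array([ 494.9, -337.2])) sq (263, 124.0, array([ 576.1, -338.8]), 17.4, array([ 575.2, -338. ]))
```

View pics/s3.png

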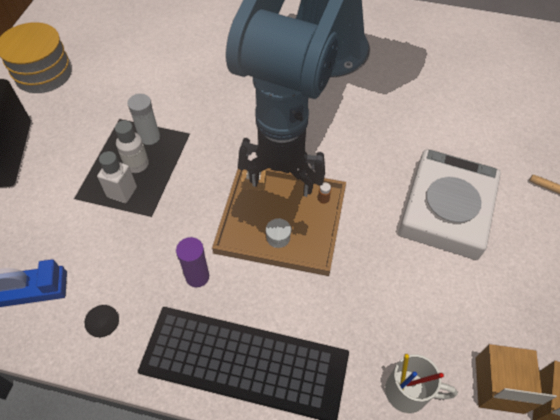

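View pics/w3.png

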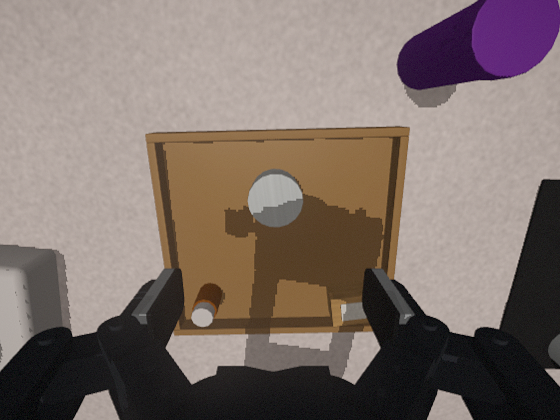

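The scene view shows all three containers upright on the mat (142,118), (131,145) and (116,177), with the dish alone at (278,232). In the wrist view the dish is clear at (275,197). Next I descend on the dish.

{"op": "jog_arm", "data": {
  "series": [
    [[0.5,0,20,0,0,0,85],[0,0,40,0,0,0,85],[0,0,40,0,0,0,85],[0,0,25,0,0,0,85],[0,0,5,0,0,0,85],[0,0,0,0,0,0,85],[0,0,0,0,0,0,85],[0,0,0,0,0,0,85],[0,0,0,0,0,0,85],[0,0,0,0,0,0,85]]
  ]
}}

```text
time_s: 20.35
eef_pos: [0.6067, 0.0161, 0.0444]
eef_rot: [0.0, 1.0, -0.0, 0.001]
wrist_force: [-0.4, -0.3, 0.7]
opening: 1.0
grasp_force: 0.0
```

{"op": "jog_arm", "data": {
  "series": [
    [[-1,-0.7,15,0,0,0,85],[0,0,12,0,0,0,85],[0,0,5,0,0,0,85],[0,0,0,0,0,0,85],[0,0,0,0,0,0,42],[0,0,0,0,0,0,42],[0,0,0,0,0,0,42],[0,0,0,0,0,0,42],[0,0,0,0,0,0,42],[0,0,0,0,0,0,42]]
  ]
}}

```text
time_s: 21.35
eef_pos: [0.6058, 0.0167, 0.0121]
eef_rot: [0.0, 1.0, -0.0, 0.001]
wrist_force: [0.2, 0.5, 5.2]
opening: 0.563
grasp_force: 61.7
```

{"op": "jog_arm", "data": {
  "series": [
    [[0,0,-15,0,0,0,42],[0,0,-40,0,0,0,42],[0,0,-45,0,0,0,42],[-8,-20,-10,0,0,0,42],[-17,-40,0,0,0,0,42],[-18,-43,0,0,0,0,42],[-18,-43,0,0,0,0,42],[-18,-43,0,0,0,0,42],[-18,-43,0,0,0,0,42],[-18,-43,0,0,0,0,42]]
  ]
}}

```text
time_s: 22.35
eef_pos: [0.4887, 0.2933, 0.1219]
eef_rot: [0.0, 1.0, -0.0, -0.0]
wrist_force: [1.0, 0.1, -0.4]
opening: 0.563
grasp_force: 61.9
```

{"op": "jog_arm", "data": {
  "series": [
    [[-15,-33,0,0,0,0,42],[-8,-20,0,0,0,0,42],[-2,-4,0,0,0,0,42],[0,0,15,0,0,0,42],[0,0,15,0,0,0,42],[0,0,5,0,0,0,42],[0,0,0,0,0,0,42],[0,0,0,0,0,0,42],[0,0,0,0,0,0,42],[0,0,0,0,0,0,42]]
  ]
}}

```text
time_s: 23.35
eef_pos: [0.4656, 0.3488, 0.0869]
eef_rot: [-0.0, 1.0, -0.0, 0.0]
wrist_force: [0.3, -0.1, -0.1]
opening: 0.565
grasp_force: 62.0
```

{"op": "jog_arm", "data": {
  "series": [
    [[0,0,5,0,0,0,42],[0,0,3,0,0,0,42],[0,0,1,0,0,0,42],[0,0,1,0,0,0,42],[0,0,0.5,0,0,0,42],[0,0,0,0,0,0,42],[0,0,0,0,0,0,42],[0,0,0,0,0,0,42],[0,0,0,0,0,0,42],[0,0,0,0,0,0,42]]
  ]
}}

```text
time_s: 24.35
eef_pos: [0.4652, 0.349, 0.0761]
eef_rot: [-0.0, 1.0, -0.0, 0.0]
wrist_force: [-2.7, -1.2, 5.5]
opening: 0.56
grasp_force: 62.2
```

Contact on the pan (5.5 N upward at the expected height). Release and rise.

{"op": "jog_arm", "data": {
  "series": [
    [[0,0,0,0,0,0,58],[0,0,0,0,0,0,70],[0,0,0,0,0,0,85],[0,0,0,0,0,0,85],[0,0,0,0,0,0,85],[0,0,-10,0,0,0,85],[0,0,-25,0,0,0,85],[0,0,-40,0,0,0,85],[0,0,-30,0,0,0,85],[0,0,0,0,0,0,85]]
  ]
}}

```text
time_s: 25.35
eef_pos: [0.4682, 0.3504, 0.1872]
eef_rot: [-0.002, 1.0, -0.0, 0.005]
wrist_force: [0.0, 0.4, -0.2]
opening: 0.997
grasp_force: 0.0
```

{"op": "jog_arm", "data": {
  "series": [
    [[4,25,0,0,0,0,85],[8,48,0,0,0,0,85],[8,48,0,0,0,0,85],[8,48,0,0,0,0,85],[8,48,0,0,0,0,85],[8,48,0,0,0,0,85],[8,48,0,0,0,0,85],[8,48,0,0,0,0,85],[8,48,0,0,0,0,85],[8,48,0,0,0,0,85]]
  ]
}}

```text
time_s: 26.35
eef_pos: [0.5407, -0.1101, 0.1807]
eef_rot: [-0.0, 1.0, -0.0, -0.0]
wrist_force: [0.4, 0.3, -0.4]
opening: 0.996
grasp_force: 0.0
```

Run:
```python
from bench import ctrl
from h import *
print(ctrl.get_obs()['eef_pos'])
for n in('scene','top'):
  c=ctrl.camera(n);cv2.imwrite(f'pics/{n}4.png',c['frame']);K=cloud(c)
  print(n,'dish',disc(K,(.4655,.3485),.035,.095,.12),'pan',disc(K,(.4655,.3485),.07,.066,.075))
```

```text
[ 0.54069501 -0.11008319  0.18066433]
scene dish (496, 106.5, array([464.8, 345.1]), 26.7, array([468.3, 345.9])) pan (1237, 71.7, array([466.6, 346.5]), 56.1, array([477.1, 345.1]))
top dish (562, 105.5, array([464.5, 348.7]), 26.3, array([464.6, 348. ])) pan (1662, 70.7, array([465.3, 349.6]), 55.3, array([465.6, 346. ]))
```

View pics/scene4.png

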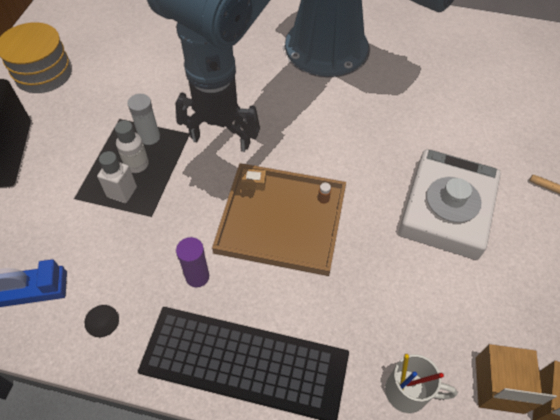

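The dish stands centred on the pan within about 1 mm (px (458,190)). Next I fetch the square bottle.

{"op": "jog_arm", "data": {
  "series": [
    [[6,40,0,0,0,0,85],[7,44,0,0,0,0,85],[7,44,0,0,0,0,85],[7,44,0,0,0,0,85],[6,38,0,0,0,0,85],[2,20,10,0,0,0,85],[0,0,15,0,0,0,85],[0,0,10,0,0,0,85],[0,0,0,0,0,0,85],[0,0,0,0,0,0,85]]
  ]
}}

```text
time_s: 27.45
eef_pos: [0.5759, -0.3365, 0.1454]
eef_rot: [-0.001, 1.0, 0.001, -0.0]
wrist_force: [0.1, -0.4, -0.0]
opening: 0.998
grasp_force: 0.0
```

{"op": "jog_arm", "data": {
  "series": [
    [[0,3,20,0,0,0,85],[0,0,20,0,0,0,85],[0,0,10,0,0,0,85],[0,0,1,0,0,0,85],[0,0,0,0,0,0,85],[0,0,0,0,0,0,26],[0,0,0,0,0,0,26],[0,0,0,0,0,0,26],[0,0,0,0,0,0,26],[0,0,0,0,0,0,26]]
  ]
}}

```text
time_s: 28.45
eef_pos: [0.5764, -0.3413, 0.0956]
eef_rot: [0.0, 1.0, -0.0, 0.0]
wrist_force: [-0.2, 0.8, 3.5]
opening: 0.368
grasp_force: 59.3
```

{"op": "jog_arm", "data": {
  "series": [
    [[0,0,-20,0,0,0,26],[0,0,-40,0,0,0,26],[2,-22,-5,0,0,0,26],[3,-42,0,0,0,0,26],[4,-48,0,0,0,0,26],[4,-48,0,0,0,0,26],[4,-48,0,0,0,0,26],[4,-48,0,0,0,0,26],[4,-48,0,0,0,0,26],[3,-48,0,0,0,0,26]]
  ]
}}

```text
time_s: 29.45
eef_pos: [0.6031, 0.0134, 0.1589]
eef_rot: [-0.0, 1.0, -0.0, -0.001]
wrist_force: [0.5, -0.7, -0.9]
opening: 0.367
grasp_force: 59.8
```

{"op": "jog_arm", "data": {
  "series": [
    [[2,-38,0,0,0,0,26],[1,-20,0,0,0,0,26],[0.5,-5,10,0,0,0,26],[0,0,15,0,0,0,26],[0,0,15,0,0,0,26],[0,0,5,0,0,0,26],[0,0,0,0,0,0,26],[0,0,0,0,0,0,26],[0,0,0,0,0,0,26],[0,0,0,0,0,0,26]]
  ]
}}

```text
time_s: 30.45
eef_pos: [0.6081, 0.0735, 0.1156]
eef_rot: [0.0, 1.0, -0.0, 0.001]
wrist_force: [0.3, 0.9, -1.6]
opening: 0.368
grasp_force: 59.8
```

{"op": "jog_arm", "data": {
  "series": [
    [[0,-0.5,10,0,0,0,26],[0,0,6,0,0,0,26],[0,0,1,0,0,0,26],[0,0,1,0,0,0,26],[0,0,0.5,0,0,0,26],[0,0,0,0,0,0,26],[0,0,0,0,0,0,26],[0,0,0,0,0,0,26],[0,0,0,0,0,0,26],[0,0,0,0,0,0,26]]
  ]
}}

```text
time_s: 31.45
eef_pos: [0.6079, 0.0745, 0.0976]
eef_rot: [-0.0, 1.0, 0.0, 0.0]
wrist_force: [-3.0, 1.3, 8.7]
opening: 0.371
grasp_force: 60.9
```

{"op": "jog_arm", "data": {
  "series": [
    [[0,0,0,0,0,0,45],[0,0,0,0,0,0,85],[0,0,0,0,0,0,85],[0,0,0,0,0,0,85],[0,0,-20,0,0,0,85],[0,0,-40,0,0,0,85],[-3,10,-20,0,0,0,85],[-9,35,0,0,0,0,85],[-13,46,0,0,0,0,85],[-13,46,0,0,0,0,85]]
  ]
}}

```text
time_s: 32.45
eef_pos: [0.5691, -0.0636, 0.1765]
eef_rot: [0.0, 1.0, 0.001, 0.0]
wrist_force: [0.5, -0.5, 0.1]
opening: 0.998
grasp_force: 0.0
```

{"op": "jog_arm", "data": {
  "series": [
    [[-13,46,0,0,0,0,85],[-13,46,0,0,0,0,85],[-13,46,0,0,0,0,85],[-13,46,0,0,0,0,85],[-12,46,0,0,0,0,85],[-8,30,0,0,0,0,85],[-2,15,0,0,0,0,85],[0,0,15,0,0,0,85],[0,0,10,0,0,0,85],[0,0,0,0,0,0,85]]
  ]
}}

```text
time_s: 33.45
eef_pos: [0.4946, -0.3345, 0.1481]
eef_rot: [-0.002, 1.0, 0.001, -0.002]
wrist_force: [-0.0, 0.6, -0.1]
opening: 0.995
grasp_force: 0.0
```

{"op": "jog_arm", "data": {
  "series": [
    [[0.5,2.5,20,0,0,0,85],[0,0,20,0,0,0,85],[0,0,11,0,0,0,85],[0,0,0,0,0,0,85],[0,0,0,0,0,0,85],[0,0,0,0,0,0,28],[0,0,0,0,0,0,28],[0,0,0,0,0,0,28],[0,0,0,0,0,0,28],[0,0,0,0,0,0,28]]
  ]
}}

```text
time_s: 34.45
eef_pos: [0.4963, -0.3404, 0.1011]
eef_rot: [0.0, 1.0, -0.0, 0.0]
wrist_force: [-0.1, 1.7, 4.5]
opening: 0.391
grasp_force: 59.5
```

{"op": "jog_arm", "data": {
  "series": [
    [[0,0,-20,0,0,0,28],[0,0,-40,0,0,0,28],[3,-22,-5,0,0,0,28],[6,-42,0,0,0,0,28],[6,-46,0,0,0,0,28],[6,-46,0,0,0,0,28],[6,-46,0,0,0,0,28],[6,-46,0,0,0,0,28],[6,-46,0,0,0,0,28],[5,-36,0,0,0,0,28]]
  ]
}}

```text
time_s: 35.45
eef_pos: [0.5395, -0.0076, 0.1649]
eef_rot: [-0.0, 1.0, 0.0, -0.0]
wrist_force: [0.1, 0.1, -1.1]
opening: 0.388
grasp_force: 60.0
```

{"op": "jog_arm", "data": {
  "series": [
    [[3,-18,0,0,0,0,28],[1,-6,0,0,0,0,28],[0,0,10,0,0,0,28],[0,0,15,0,0,0,28],[0,0,15,0,0,0,28],[0,0,5,0,0,0,28],[0,0,0,0,0,0,28],[0,0,0,0,0,0,28],[0,0,0,0,0,0,28],[0,0,0,0,0,0,28]]
  ]
}}

```text
time_s: 36.45
eef_pos: [0.5446, 0.0136, 0.121]
eef_rot: [0.0, 1.0, -0.0, 0.001]
wrist_force: [0.1, 0.7, -2.4]
opening: 0.396
grasp_force: 60.1
```

{"op": "jog_arm", "data": {
  "series": [
    [[0,0,9,0,0,0,28],[0,0,5,0,0,0,28],[0,0,2,0,0,0,28],[0,0,1,0,0,0,28],[0,0,0.5,0,0,0,28],[0,0,0,0,0,0,28],[0,0,0,0,0,0,28],[0,0,0,0,0,0,28],[0,0,0,0,0,0,28],[0,0,0,0,0,0,28]]
  ]
}}

```text
time_s: 37.45
eef_pos: [0.5441, 0.014, 0.1033]
eef_rot: [-0.0, 1.0, -0.0, 0.0]
wrist_force: [-3.3, 1.3, 5.1]
opening: 0.395
grasp_force: 60.8
```

{"op": "jog_arm", "data": {
  "series": [
    [[0,0,0,0,0,0,45],[0,0,0,0,0,0,85],[0,0,0,0,0,0,85],[0,0,0,0,0,0,85],[0,0,-20,0,0,0,85],[0,0,-40,0,0,0,85],[-4,10,-15,0,0,0,85],[-12,35,0,0,0,0,85],[-16,44,0,0,0,0,85],[-16,44,0,0,0,0,85]]
  ]
}}

```text
time_s: 38.45
eef_pos: [0.4952, -0.1205, 0.1778]
eef_rot: [0.0, 1.0, 0.001, 0.0]
wrist_force: [0.5, 0.6, -0.1]
opening: 0.994
grasp_force: 0.0
```

{"op": "jog_arm", "data": {
  "series": [
    [[-16,44,0,0,0,0,85],[-16,44,0,0,0,0,85],[-16,44,0,0,0,0,85],[-16,44,0,0,0,0,85],[-11,30,0,0,0,0,85],[-5,14,0,0,0,0,85],[0,0,15,0,0,0,85],[0,0,15,0,0,0,85],[0,0,0,0,0,0,85],[0,0,0,0,0,0,85]]
  ]
}}

```text
time_s: 39.45
eef_pos: [0.4159, -0.3386, 0.1476]
eef_rot: [-0.0, 1.0, 0.0, -0.0]
wrist_force: [0.0, -0.8, 0.7]
opening: 0.996
grasp_force: 0.0
```

{"op": "jog_arm", "data": {
  "series": [
    [[0,0,20,0,0,0,85],[0,0,20,0,0,0,85],[0,0,12,0,0,0,85],[0,0,0,0,0,0,85],[0,0,0,0,0,0,85],[0,0,0,0,0,0,40],[0,0,0,0,0,0,40],[0,0,0,0,0,0,40],[0,0,0,0,0,0,40],[0,0,0,0,0,0,40]]
  ]
}}

```text
time_s: 40.45
eef_pos: [0.4166, -0.34, 0.097]
eef_rot: [0.001, 1.0, -0.0, 0.001]
wrist_force: [0.1, 0.4, 5.9]
opening: 0.562
grasp_force: 62.7
```

{"op": "jog_arm", "data": {
  "series": [
    [[0,0,-20,0,0,0,40],[0,0,-35,0,0,0,40],[12,-18,-10,0,0,0,40],[24,-36,0,0,0,0,40],[26,-40,0,0,0,0,40],[26,-40,0,0,0,0,40],[26,-40,0,0,0,0,40],[26,-40,0,0,0,0,40],[24,-36,0,0,0,0,40],[18,-26,0,0,0,0,40]]
  ]
}}

```text
time_s: 41.45
eef_pos: [0.5985, -0.0603, 0.1602]
eef_rot: [-0.0, 1.0, 0.001, -0.0]
wrist_force: [-0.0, -0.7, -1.5]
opening: 0.562
grasp_force: 62.7
```

{"op": "jog_arm", "data": {
  "series": [
    [[8,-12,0,0,0,0,40],[2,-2,0,0,0,0,40],[0,0,10,0,0,0,40],[0,0,15,0,0,0,40],[0,0,15,0,0,0,40],[0,0,5,0,0,0,40],[0,0,0,0,0,0,40],[0,0,0,0,0,0,40],[0,0,0,0,0,0,40],[0,0,0,0,0,0,40]]
  ]
}}

```text
time_s: 42.45
eef_pos: [0.6085, -0.0493, 0.1166]
eef_rot: [0.0, 1.0, -0.0, 0.001]
wrist_force: [-0.7, -0.6, -1.1]
opening: 0.562
grasp_force: 62.7
```

{"op": "jog_arm", "data": {
  "series": [
    [[0,0,9,0,0,0,40],[0,0,5,0,0,0,40],[0,0,2,0,0,0,40],[0,0,1,0,0,0,40],[0,0,0.5,0,0,0,40],[0,0,0,0,0,0,40],[0,0,0,0,0,0,40],[0,0,0,0,0,0,40],[0,0,0,0,0,0,40],[0,0,0,0,0,0,40]]
  ]
}}

```text
time_s: 43.45
eef_pos: [0.6082, -0.049, 0.0992]
eef_rot: [-0.0, 1.0, 0.0, 0.0]
wrist_force: [-2.2, 1.5, 5.4]
opening: 0.56
grasp_force: 63.6
```

Contact. I release, rise and move clear, then check the result.

{"op": "jog_arm", "data": {
  "series": [
    [[0,0,0,0,0,0,60],[0,0,0,0,0,0,85],[0,0,0,0,0,0,85],[0,0,0,0,0,0,85],[0,0,-20,0,0,0,85],[0,0,-40,0,0,0,85],[0,0,-40,0,0,0,85],[-8,20,0,0,0,0,85],[-14,40,0,0,0,0,85],[-14,45,0,0,0,0,85]]
  ]
}}

```text
time_s: 44.45
eef_pos: [0.5719, -0.1543, 0.1988]
eef_rot: [0.0, 1.0, 0.001, 0.001]
wrist_force: [0.8, -0.3, -0.2]
opening: 0.998
grasp_force: 0.0
```

{"op": "jog_arm", "data": {
  "series": [
    [[-14,45,0,0,0,0,85],[-14,45,0,0,0,0,85],[-14,45,0,0,0,0,85],[-14,40,0,0,0,0,85],[-8,20,0,0,0,0,85],[0,0,0,0,0,0,85],[0,0,0,0,0,0,85],[0,0,0,0,0,0,85],[0,0,0,0,0,0,85],[0,0,0,0,0,0,85]]
  ]
}}

```text
time_s: 45.45
eef_pos: [0.5085, -0.3481, 0.1983]
eef_rot: [-0.0, 1.0, 0.001, 0.0]
wrist_force: [-0.2, -0.8, 0.3]
opening: 0.996
grasp_force: 0.0
```

Run:
```python
from bench import ctrl
from h import *
print(ctrl.get_obs()['eef_pos'])
for n in('scene','top'):
  A=cloud(pickle.load(open(n+'0.pkl','rb')))
  c=ctrl.camera(n);cv2.imwrite(f'pics/{n}5.png',c['frame']);K=cloud(c)
  for o,xy,r,zl,zh in [('sq',(.6065,.0733),.035,.12,.135),('can',(.6065,-.0503),.04,.116,.13),('rnd',(.543,.0132),.035,.124,.138),('vial',(.488,.0885),.02,.045,.06),('carton',(.487,-.067),.035,.032,.045)]:
    print(n,o,disc(A,xy,r,zl,zh)[:4],disc(K,xy,r,zl,zh)[:4])
  print(n,'dish',disc(K,(.4655,.3485),.035,.095,.12))
```

```text
[ 0.50849847 -0.34806837  0.19834324]
scene sq (249, 127.6, array([606.8,  72.3]), 17.8) (250, 127.5, array([608.2,  73.5]), 17.7)
scene can (496, 123.6, array([607.1, -51.3]), 25.9) (485, 123.6, array([607.8, -50.2]), 26.1)
scene rnd (250, 131.3, array([543.5,  11.8]), 19.1) (256, 131.5, array([544.6,  13.2]), 19.1)
scene vial (92, 53.5, array([488.2,  87.7]), 12.8) (91, 53.9, array([489.7,  88. ]), 13.0)
scene carton (327, 37.7, array([485.9, -69.3]), 28.8) (330, 37.8, array([485.8, -69.8]), 29.8)
scene dish (492, 106.7, array([465.5, 346. ]), 26.1, array([468.2, 345.7]))
top sq (236, 126.8, array([606.5,  74.3]), 17.0) (240, 126.4, array([607.6,  76.1]), 17.0)
top can (511, 122.8, array([606. , -49.4]), 24.9) (511, 122.5, array([606.5, -48.6]), 24.9)
top rnd (272, 130.9, array([542.7,  14.5]), 17.8) (269, 130.5, array([543.1,  15.4]), 17.8)
top vial (86, 52.4, array([487.6,  89. ]), 10.6) (87, 52.7, array([487.7,  89.2]), 10.7)
top carton (388, 36.9, array([484.9, -67.2]), 28.4) (390, 36.9, array([482.3, -67.5]), 30.0)
top dish (560, 105.7, array([464.5, 348.8]), 26.1, array([464.7, 348. ]))
```

View pics/scene5.png

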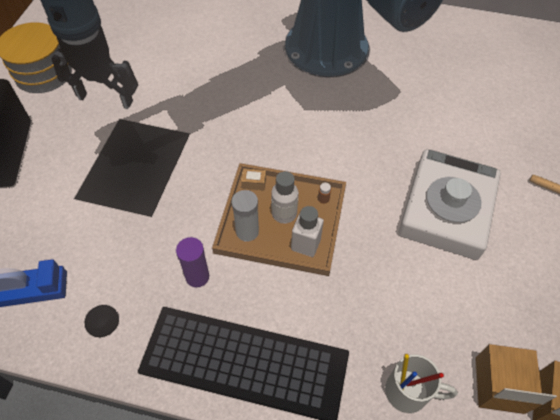

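All three containers are upright in the tray within 2 mm of where they stood: canister (245,215), round bottle (286,197), square bottle (308,230). The dish is centred on the pan, and the vial and carton have not moved.

```bash
python3 -c "
from bench import ctrl
print(ctrl.hand_in())"
```

```text
the job is handed in; nothing more can be done
None
```

The job is done and handed in at about 45 s of the 147 s allowed: the dish is centred on the balance pan to about 1 mm, all three tall containers are back upright in the tray within about 2 mm of where they stood, and the vial and carton were left where they were.

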